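# Pop the red button cap off with the puller

### The job

The red cap of the push-button station has to come off for replacement. Take the orange-handled puller, feel its fork in under the red cap's flange without forcing anything (its fork is clamped at a different height each time), pull straight up until the cap pops off, and hang the puller back in its blue rest with the cap still lying on the fork. Only the puller may touch the caps, never the fingers; leave the green cap, the jars and the stamp alone.

Things in the scene. Friction and masses are not known exactly. Their poses are not given: they have to be found in the camera images.
- puller: Loose C-shaped puller, 0.18 kg: top plate with orange handle, hanging in the blue rest. Origin: underside of the plate, under the handle; x along the prongs, z up. Plate 6 mm thick, x = -45 to +17 mm, 94 mm wide. A spine (x = -40 to -32 mm) through it carries the fork, firmly clamped at an unknown height: fork top anywhere from 26 to 46 mm below the origin. Spine ends 60 mm above the fork's underside.
- puller_grip (a point): Middle of the free part of the orange handle (16 x 16 mm, top 90 mm above the plate's underside), to be grasped from above: 60 mm above the plate's underside; axes as the puller's. Straight below lies the centre of the fork's slot. Fork 4 mm thick, 46 mm wide over both prongs; slot 27 mm wide, its straight blind end at x = -14 mm; prong tips at x = +22 mm, back end at x = -40 mm.
- rest_top (a point): Blue rest for the puller, fixed, 100 x 104 mm: two upright walls, 84 mm long (along x), 12 mm thick, 70 mm high, 60 mm apart inside, open at both ends. The point is centred between the walls' tops, z up. The puller hangs with its plate lying across both walls, fork between them; its origin starts within 8 mm of this point, x along x. So it is put back, the cap on the fork between the walls.
- station: Push-button station, fixed: grey box 130 x 190 mm with a black top 46 mm above the table. Origin: centre of its underside; x to its far long side, y to its left, z up. Two buttons, at x = 0, y = -42 and +42 mm, each in a flat black rubber bezel ring (28 mm inner, 68 mm outer diameter), whose top is 53 mm above the table and yields about 0.2 mm per newton, 2.5 mm at most.
- red_cap: Red cap to be taken off, on either of the two buttons; loose, 0.03 kg. Origin: centre of its hub's lower end, z up. Round flange of 40 mm diameter from 13 to 18 mm above the origin, slightly domed to 22 mm; below it a white hub of 23 mm diameter. Seated, the origin lies on the black top and the flange's underside is 6 mm above the bezel's top.
- red_cap_mid (a point): Centre of the red cap's flange, on its axis: 2.5 mm above the flange's underside, 15.5 mm above the hub's lower end. Four spring leaves clamp the hub on its post: about 8 to 16 N straight up pulls it, and it comes free after about 12 mm. Sideways the hub gives about 1 mm, then is firm.
- green_cap_mid (a point): The same point of the green cap on the other button, of the same shape, size and fit; it stays on.
- jar_32: Loose full jar with black lid, 70 mm diameter, 116 mm high; origin at the centre of its underside. A bystander.
- date_stamp: Loose red-handled hand stamp, 27 x 46 mm, 80 mm high; origin at the centre of its underside. A bystander.

How it is judged:
By the outcome, as a careful person would: the job done as asked, in the order asked, and still so for the second after the job is handed in, with the robot touching nothing.
It also fails if it takes over 64 s, if anything falls off the work surface, if the arm or the gripper's body presses on something with over 40 N, if the wrist force passes 120 N, or if a joint passes its speed limit or range.

### The arm

A 7-joint arm with a two-finger parallel gripper is mounted at the origin on a cart in front of the work surface, level with it; the furniture and walls round the work are solid. World frame = base frame: x ahead of the robot, y to its left, z up, the work surface at z = 0. Lengths are in m, angles in degrees, forces in N, time in s.
With the tool pointing down it reaches from about 0.35 to 0.775 m from the base axis. Payload 3.1 kg.
Tool frame: the origin (TCP) lies on the centre line of the jaws, within the pads' length; the fingertips stand 17 mm ahead of it and the grasp point (between the pads) lies 2 mm behind it (robot.tip_reach is the distance from the TCP to the fingertips, in m); z points along the fingers, y is the line along which they close (so a half turn about z gives the same grasp; the last joint's range is limited). The gripper opens to 85 mm and grips with 20 to 120 N. Pads are 22 mm wide; open, the fingers measure 114 mm over their backs; the gripper's body (76 mm by 85 mm) begins 54 mm behind the grasp point. The pads swing forward as they close: fully open they stand 13 mm farther back than shut.
Start: joints at [72.267, 17.813, 0.802, 86.603, -0.252, 75.585, -1.558], TCP at [0.146, -0.53, 0.248] pointing down, gripper open.
Joint ranges: [-154.91, 154.91], [-16.99, 109.72], [-72.82, 74.43], [7.12, 147.25], [-82.49, 262.49], [11.32, 116.49], [-174.64, 174.64]. Speed limits (degrees/s): [159.86, 159.86, 180, 180, 180, 180, 180].

### API

Orientations are given as [roll, pitch, yaw] about the fixed x, y, z axes, in that order (R = Rz(yaw) Ry(pitch) Rx(roll)).
In Python, from station import robot, fingers, vision, workorder, recognise gives the robot as it stands. Calls block until the motion is done:
- robot.move_to(position, orientation): joint-space move of the TCP to a pose.
- robot.line_to(position, orientation=None, velocity=0.15, f_stop=None): straight line of the TCP; orientation=None keeps the orientation; velocity is the mean speed in m/s. With f_stop (N) it stops when the force on the tool has changed by that much, and returns True; else False.
- robot.move_j(angles): joint-space move.
- fingers.gripper_to(opening, force=None): opening from 0.0 (shut) to 1.0 (fully open); force is the grip in N (None keeps the last); returns when the fingers have stopped.
- robot.pause(seconds).
- robot.inverse_kinematics(position, orientation): joint angles nearest the present ones, or None.
- vision.grab_frame(name): name is "scene" or "top" or "wrist"; returns the picture (384x512x3 uint8, red, green, blue); there is no depth.
- vision.calibration(name): a dict with "mtx" (3x3 intrinsics, pixels), "extrinsics" (4x4, takes a point from world to camera coordinates); the wrist camera has in their place "T_tool_cam" (4x4, takes a point from camera to tool coordinates, whose origin is the TCP and whose axes are the flange's). Camera axes: x right, y up, looking along -z (the intrinsics and any distortion apply to the point x, -y, -z); pixel columns grow to the right and rows downward; lengths in m; the calibration is good to about 2 mm. A picture is of the moment at which its call begins: read the wrist's pose just before it. calibration takes no time and is no camera call.
A pose or a line that the arm cannot do raises robot.PlanningError and nothing moves.
- workorder.close_job(): hands the job in; it is judged then, once.
Trained networks look in the newest picture that a camera, given by its name, has taken for a name from the list of things; names that differ only in an ending like _2 or _b are one class to them, and where a whole thing is asked for, a point or a joint stands for the part that bears it (a point fixed in the world has none). Each returns a list of dicts, best first, with "p" (0 to 1); they miss things now and then, are a little off and sometimes report something else, mostly with a low value. They report only what shows in the picture. A call takes as long as a camera call.
- recognise(label, camera): "rect" ([centre column, centre row, width, height] in pixels, round what is visible of it).
Readings, each from a call of its own:
- robot.current_time_s(): time.
- robot.current_joint_positions(): joint angles.
- robot.current_dq(): joint speeds.
- robot.current_joint_torque(): joint torques, N m.
- robot.current_tool_pos(): TCP position.
- robot.current_eef_rot(): TCP orientation.
- robot.current_contact_force(): force on the tool from outside, world axes, zero at the start.
- robot.current_torque(): the same for the moment, N m.
- robot.current_finger_gap(): opening from 0.0 (shut) to 1.0 (fully open).
- robot.current_gripper_force(): force on a finger pad.
Only numpy, scipy, OpenCV 4.12 (cv2) and the standard library are available. Lean on these libraries where they do the work, as an engineer would, in place of code of your own. Each camera call takes 0.05 s, during which the arm holds its last target. There are 200 camera calls.

## Working session

There is one attempt and no reset: what is moved stays moved. The work goes in short steps, each a Python script; the robot and the scene stay as the last script left them, time stands still between calls to the robot, and variables do not carry over. Pictures are saved under pics/ and viewed, at most 10 in all, crops included, and the job is handed in when it is done.

```bash
ls; mkdir -p pics; python3 - <<'E'
from station import robot, fingers, vision, workorder, recognise
import cv2, numpy as np
for c in ["scene","top"]:
    im=vision.grab_frame(c); cv2.imwrite(f"pics/{c}0.png",im[:,:,::-1])
    k=vision.calibration(c); print(c,{a:np.round(b,4).tolist() if not isinstance(b,str) else b for a,b in k.items()})
    for l in ["puller","puller_grip","rest_top","station","red_cap","red_cap_mid","green_cap_mid","jar_32","date_stamp"]:
        try: print(l,[(np.round(d["rect"],1).tolist(),round(d["p"],2)) for d in recognise(l,c)[:3]])
        except Exception as e: print(l,e)
print(robot.current_time_s(), vision.calibration("wrist"), robot.current_eef_rot())
E
```

```text
pics
scene {'mtx': [[414.2233, 0.0, 257.7777], [0.0, 414.2233, 187.8864], [0.0, 0.0, 1.0]], 'extrinsics': [[-0.7336, -0.6791, 0.0239, 0.4014], [0.3773, -0.3779, 0.8455, -0.3057], [-0.5652, 0.6293, 0.5335, -0.9105], [0.0, 0.0, 0.0, 1.0]]}
puller [([231.1, 251.2, 45.0, 60.9], 0.64)]
puller_grip [([229.9, 252.6, 42.6, 55.1], 0.63)]
rest_top [([223.2, 270.5, 50.7, 56.4], 0.8)]
station [([271.3, 195.9, 64.8, 52.9], 0.59)]
red_cap [([268.8, 190.4, 13.9, 12.6], 0.44)]
red_cap_mid []
green_cap_mid []
jar_32 [([112.2, 251.1, 31.4, 57.0], 0.75)]
date_stamp [([352.2, 170.5, 10.6, 25.2], 0.63)]
top {'mtx': [[454.5452, 0.0, 264.1981], [0.0, 454.5452, 193.5529], [0.0, 0.0, 1.0]], 'extrinsics': [[0.0065, -0.9998, 0.0191, -0.0236], [0.9925, 0.0087, 0.1218, -0.5599], [-0.1219, 0.0181, 0.9924, -1.4357], [0.0, 0.0, 0.0, 1.0]]}
puller [([187.8, 228.9, 35.6, 24.7], 0.85), ([294.2, 184.6, 60.5, 49.9], 0.2)]
puller_grip [([186.4, 231.6, 36.1, 20.4], 0.73)]
rest_top [([189.8, 222.6, 38.4, 30.2], 0.64), ([284.5, 184.2, 13.8, 13.8], 0.24)]
station [([294.0, 184.5, 61.7, 51.6], 0.61)]
red_cap [([284.7, 185.8, 15.2, 12.3], 0.54)]
red_cap_mid [([285.7, 184.1, 8.4, 14.9], 0.43)]
green_cap_mid [([308.8, 179.5, 11.4, 11.4], 0.55)]
jar_32 [([137.1, 157.9, 29.0, 26.9], 0.91)]
date_stamp [([383.8, 222.3, 15.9, 9.7], 0.63)]
1.0 {'mtx': array([[289.38752589,   0.        , 257.02250968],
       [  0.        , 289.38752589, 192.11804164],
       [  0.        ,   0.        ,   1.        ]]), 'T_tool_cam': array([[ 2.27237446e-04,  9.54210270e-01,  2.99136607e-01,
         7.44851833e-02],
       [ 9.99999878e-01, -3.48224879e-04,  3.51151734e-04,
        -5.59851714e-04],
       [ 4.39239400e-04,  2.99136490e-01, -9.54210232e-01,
        -1.25750026e-01],
       [ 0.00000000e+00,  0.00000000e+00,  0.00000000e+00,
         1.00000000e+00]])} [1.79997362e+02 3.54373557e-04 1.53457043e+01]
```

```bash
python3 - <<'E'
import cv2, numpy as np
a=cv2.imread("pics/top0.png")[130:270,110:410]; b=cv2.imread("pics/scene0.png")[130:330,90:390]
a=cv2.resize(a,(600,280),interpolation=cv2.INTER_CUBIC)
cv2.imwrite("pics/v1.png",cv2.resize(cv2.imread("pics/top0.png")[130:270,110:410],(800,373),interpolation=3))
cv2.imwrite("pics/v2.png",cv2.resize(b,(800,533),interpolation=3))
E
```

```text
(no output)
```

View pics/v1.png

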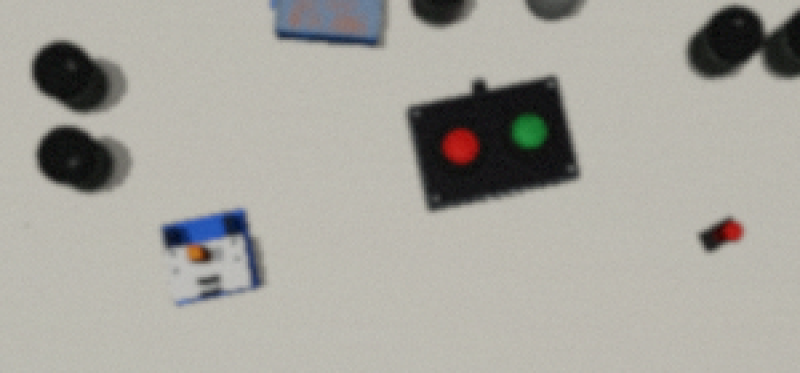

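View pics/v2.png

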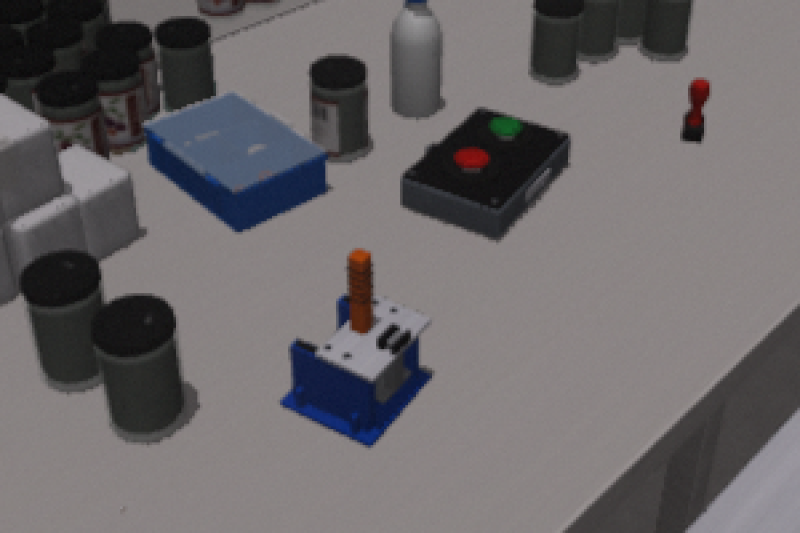

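The top view shows the rest with the puller at about (187,228) px, prongs pointing away from the robot. It also shows the station with the red cap at (284,185), on the left button, and green at (308,180). The jar is at (137,158). Next I'll turn these pixels into positions and move the wrist camera over the cap and then the puller.

```bash
cat > h.py <<'E'
from station import robot, fingers, vision, workorder, recognise
import cv2, numpy as np
from scipy.spatial.transform import Rotation as R
def cam(name,tcp=None,rpy=None):
    k=vision.calibration(name)
    if name=="wrist":
        T=np.eye(4);T[:3,:3]=R.from_euler('xyz',rpy,degrees=True).as_matrix();T[:3,3]=tcp
        return k,T@k["T_tool_cam"]
    return k,np.linalg.inv(k["extrinsics"])
def ray(uv,kT,z):
    k,T=kT; M=k["mtx"]
    d=np.array([(uv[0]-M[0,2])/M[0,0],-(uv[1]-M[1,2])/M[1,1],-1])
    d=T[:3,:3]@d; o=T[:3,3]; return (o+d*(z-o[2])/d[2])
def proj(P,kT):
    k,T=kT; p=np.linalg.inv(T)@np.r_[P,1]; q=k["mtx"]@np.array([p[0],-p[1],-p[2]]); return q[:2]/q[2]
def blob(im,col,roi=None):
    h=cv2.cvtColor(im,cv2.COLOR_RGB2HSV); H,S,V=[h[...,i].astype(int) for i in range(3)]
    m={"red":((H<5)|(H>172)),"orange":((H>=7)&(H<20)),"green":((H>45)&(H<85)),"blue":((H>100)&(H<130))}[col]&(S>130)&(V>50)
    n,l,st,c=cv2.connectedComponentsWithStats(m.astype(np.uint8))
    o=sorted([(int(st[i,4]),c[i].round(2).tolist(),st[i,:4].tolist()) for i in range(1,n)],reverse=True)[:3]
    return o
def wpic(name):
    tcp,rpy=robot.current_tool_pos(),robot.current_eef_rot()
    im=vision.grab_frame("wrist"); cv2.imwrite(f"pics/{name}.png",im[:,:,::-1]); return im,cam("wrist",tcp,rpy)
E
python3 - <<'E'
from h import *
print({k for k in vision.calibration("top")})
for c in ["top","scene"]:
    im=cv2.imread(f"pics/{c}0.png")[:,:,::-1].copy(); kT=cam(c)
    for col,z in [("red",.066),("green",.066),("orange",.12),("blue",.07)]:
        for b in blob(im,col)[:2]: print(c,col,b,ray(b[1],kT,z).round(4))
kT=cam("top")
print("jar",ray((137-110*0,158),kT,.116), "stamp",ray((384,222),kT,.06), "rest corner R-top", ray((110+245/2.667,130+210/2.667),kT,.07), ray((110+163/2.667,130+226/2.667),kT,.07))
for y in (0,10,90,180,190):
    for p in ([.5,.25,.13],[.5,-.05,.2]): print(y,robot.inverse_kinematics(p,[180,0,y]))
E
```

```text
{'mtx', 'extrinsics'}
top red (170, [282.25, 184.5], [275, 178, 15, 14]) [ 0.5856 -0.0759  0.066 ]
top red (54, [382.85, 216.52], [378, 213, 10, 7]) [ 0.4863 -0.3943  0.066 ]
top green (144, [308.02, 178.96], [302, 173, 13, 13]) [ 0.6042 -0.1579  0.066 ]
top orange (30, [183.6, 224.87], [181, 222, 7, 6]) [0.4524 0.2242 0.12  ]
top orange (29, [486.48, 111.41], [485, 105, 4, 14]) [ 0.8158 -0.715   0.12  ]
top blue (347, [6.6, 170.47], [0, 150, 16, 41]) [0.6216 0.791  0.07  ]
top blue (206, [187.72, 215.12], [172, 209, 30, 12]) [0.4856 0.2201 0.07  ]
scene red (88, [266.62, 188.77], [260, 185, 14, 8]) [ 0.5813 -0.0738  0.066 ]
scene red (86, [351.41, 167.24], [348, 160, 8, 18]) [ 0.4706 -0.3729  0.066 ]
scene green (67, [279.03, 176.9], [274, 174, 12, 7]) [ 0.6002 -0.154   0.066 ]
scene orange (659, [51.82, 80.48], [35, 70, 39, 27]) [ 1.8321 -0.0041  0.12  ]
scene orange (214, [224.62, 238.48], [221, 224, 8, 31]) [0.4513 0.2212 0.12  ]
scene blue (965, [220.19, 278.16], [196, 258, 55, 39]) [0.4025 0.282  0.07  ]
scene blue (871, [180.71, 200.07], [144, 178, 69, 39]) [0.7107 0.1493 0.07
[... 472 characters left out ...]
01 -1.25247474e+02]
10 [ 31.33689637  17.37645861 -34.37736198  97.34245105  10.44170881
  68.50428471 -85.66735584]
90 [  5.76054372  32.63283608 -49.10487369  93.63977434  26.48712573
  66.05957316 -49.86800469]
90 [ 35.69085747  18.51271882 -40.21048464  97.19646507  12.68908778
  68.93917932  -7.65187675]
180 [  7.17369971  33.59005574 -51.57436694  93.59071912  28.1552416
  66.71294467  38.82889992]
180 [ 38.924051    19.55952427 -44.70187797  97.09231168  14.57489497
  69.36087709  80.68682189]
190 [  7.18288509  33.59662719 -51.5907134   93.59040312  28.1664339
  66.71747493  48.82018158]
190 [ 39.86039914  19.9027685  -46.03524308  97.06288681  15.16423342
  69.50353207  90.16810283]
```

```bash
python3 - <<'E'
from h import *
Y=12.3
robot.move_to([.60,-.08,.24],[180,0,Y]); 
im,kT=wpic("w_cap")
P={}
for col in ("red","green"):
    for b in blob(im,col)[:2]: print(col,b,ray(b[1],kT,.066).round(4))
robot.move_to([.46,.222,.26],[180,0,Y])
im,kT=wpic("w_pul")
for b in blob(im,"orange")[:2]: print(b,ray(b[1],kT,.16).round(4),ray(b[1],kT,.13).round(4))
for b in blob(im,"blue")[:3]: print(b,ray(b[1],kT,.07).round(4))
print(robot.current_time_s(),robot.current_contact_force(),robot.current_joint_positions())
a=np.vstack([cv2.imread("pics/w_cap.png"),cv2.imread("pics/w_pul.png")]); a=np.hstack([cv2.imread("pics/w_cap.png"),cv2.imread("pics/w_pul.png")])
cv2.imwrite("pics/v3.png",cv2.resize(a,(800,300),interpolation=cv2.INTER_AREA))
E
```

```text
red (1052, [249.77, 185.95], [231, 168, 38, 36]) [ 0.5857 -0.0765  0.066 ]
red (167, [491.74, 311.62], [481, 303, 19, 20]) [ 0.4895 -0.4048  0.066 ]
green (961, [327.1, 184.91], [310, 168, 36, 35]) [ 0.6044 -0.1577  0.066 ]
(340, [252.76, 205.54], [244, 196, 19, 20]) [0.4528 0.2223 0.16  ] [0.442  0.2204 0.13  ]
(74, [253.85, 179.57], [248, 177, 13, 6]) [0.4748 0.226  0.16  ] [0.4669 0.2246 0.13  ]
(2186, [251.04, 143.04], [212, 127, 79, 39]) [0.4906 0.2334 0.07  ]
(360, [5.25, 211.78], [0, 180, 13, 72]) [0.3523 0.4975 0.07  ]
(14, [278.07, 159.14], [278, 153, 2, 13]) [0.4795 0.2006 0.07  ]
4.6417 [0.41541267 0.34834569 0.32304724] [   5.02298413   17.19215659  -41.39827483   90.17355369   11.620524
   77.05049373 -115.65793044]
```

View pics/v3.png

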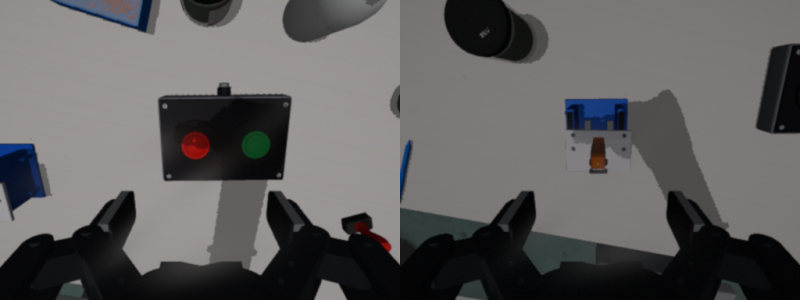

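The wrist views agree with the top view: red cap at (195,145) in the left half, green to its right, station box square to the picture. The puller is square in its rest, with the handle top at (598,160). Next I'll get the puller and rest yaw from the saved picture.

```bash
python3 - <<'E'
import cv2, numpy as np
im=cv2.imread("pics/w_pul.png")
c=im[110:240,190:320]; cv2.imwrite("pics/v4.png",cv2.resize(c,(780,600),interpolation=3))
E
```

```text
(no output)
```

View pics/v4.png

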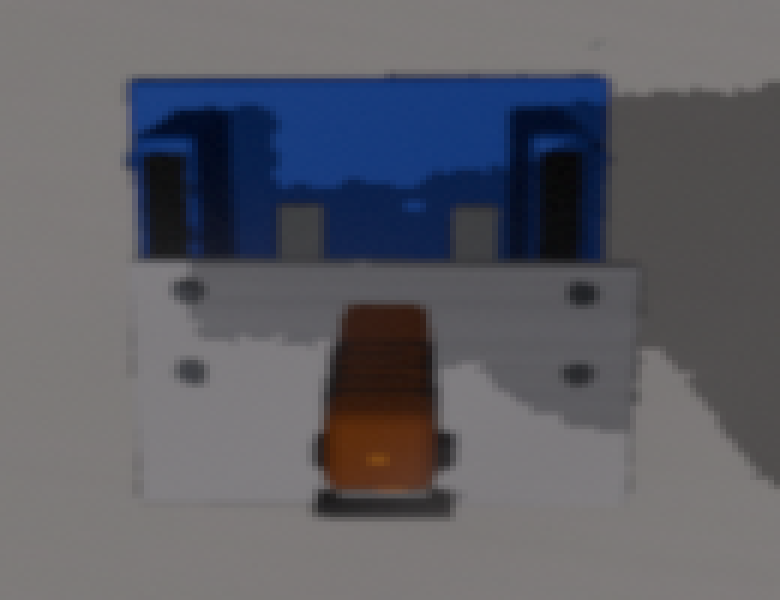

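The crop shows the plate's front edge nearly level, from (135,262) to (637,265), so the puller yaw is about 11.9°. The prong tips are at (300,205) and (474,205). The walls centre at column 364 and the plate at 386, so the puller hangs about 4 mm to the -y side. Grasping it now.

```bash
python3 - <<'E'
from h import *
kT=cam("wrist",[.46,.222,.26],[180,0,12.3])
f=ray((190+364/6,110+152/4.615),kT,.07); u=np.array([np.cos(np.radians(12.3)),np.sin(np.radians(12.3)),0])
print("rest_top est",f-.042*u, "plate ctr front", ray((190+386/6,110+262/4.615),kT,.076)-.017*u)
Y=11.9
robot.move_to([.4528,.2223,.20],[180,0,Y])
robot.line_to([.4528,.2223,.128],velocity=.12)
f0=robot.current_contact_force()
fingers.gripper_to(0,force=90)
print("gap",robot.current_finger_gap(),robot.current_gripper_force(),f0,robot.current_contact_force())
robot.line_to([.4528,.2223,.24],velocity=.1)
print(robot.current_tool_pos(),robot.current_contact_force(),robot.current_finger_gap())
# hover before the cap
psi=12.95; u=np.array([np.cos(np.radians(psi)),np.sin(np.radians(psi))]); c=np.array([.5857,-.0765])
p=c-.047*u
robot.move_to([*p,.24],[180,0,psi]); robot.line_to([*p,.185],velocity=.1); robot.pause(.3)
im,kT=wpic("w_hov"); print(robot.current_time_s(),robot.current_tool_pos(),robot.current_contact_force())
for b in blob(im,"red")[:1]: print(b,ray(b[1],kT,.066))
cv2.imwrite("pics/v5.png",cv2.resize(im[60:330,120:400,::-1],(622,600),interpolation=3))
E
```

```text
rest_top est [0.4480662  0.22704911 0.07      ] plate ctr front [0.4488413  0.22315206 0.076     ]
gap 0.17651606042657572 87.79506325721741 [ 0.14349113  0.09738999 -0.19088883] [ 0.89767649 -1.02612021  1.10774205]
[0.45235933 0.22197332 0.23921958] [ 0.74470669  0.78609144 -2.34612983] 0.17447633460106843
9.925 [ 0.54013847 -0.08710314  0.1854345 ] [-0.26958626 -0.30143309 -0.96042998]
(1847, [257.49, 136.51], [234, 112, 48, 50]) [ 0.58555192 -0.07654842  0.066     ]
```

View pics/v5.png

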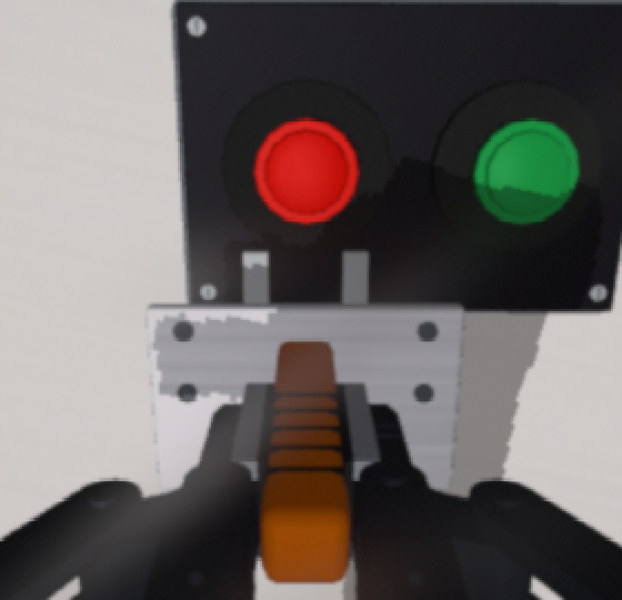

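The prong tips centre at column 306 and the red cap at 306, and the plate edge is level, so lateral position and yaw are aligned. Now I'll work out the x offset in the grip and feel for the bezel.

```bash
python3 - <<'E'
from h import *
psi=12.95; u=np.array([np.cos(np.radians(psi)),np.sin(np.radians(psi)),0]); c=np.array([.5857,-.0765,0])
t=np.array(robot.current_tool_pos()); kT=cam("wrist",t,robot.current_eef_rot())
e=ray((257.7,197.3),kT,t[2]-.058+.006); off=(e-t)@u-.017; print("x offset of puller origin in tcp",off)
F=lambda: np.mean([robot.current_contact_force() for _ in range(5)],0)
off=float(np.clip(off,-.005,.002))
p=c-(.0455+off)*u; robot.line_to([p[0],p[1],.175],velocity=.08); robot.pause(.3)
f0=F()
hit=robot.line_to([p[0],p[1],.137],velocity=.012,f_stop=2.5)
robot.pause(.2)
print(hit,robot.current_tool_pos(),f0,F(),robot.current_time_s(),robot.current_eef_rot())
E
```

```text
x offset of puller origin in tcp -0.0017442615027473771
True [ 0.54286876 -0.08637782  0.15629969] [-0.20494114  0.04211757 -1.8211423 ] [0.22510454 0.08483765 4.89120731] 12.3583 [-1.79986477e+02  3.41749860e-02  1.29435483e+01]
```

```bash
python3 - <<'E'
from h import *
F=lambda: np.mean([robot.current_contact_force() for _ in range(5)],0)
t=np.array(robot.current_tool_pos())
for i in range(7):
    robot.line_to([t[0],t[1],t[2]+.0004*(i+1)],velocity=.01); robot.pause(.15)
    print(round(robot.current_tool_pos()[2],5),F().round(2))
im,kT=wpic("w_low"); print(robot.current_time_s())
cv2.imwrite("pics/v6.png",cv2.resize(im[60:330,120:400,::-1],(622,600),interpolation=3))
E
```

```text
0.1567 [ 1.37 -1.03  3.51]
0.157 [1.15 0.07 1.75]
0.1573 [ 0.75 -0.88  0.55]
0.15756 [-0.3   0.33 -0.59]
0.15802 [ 0.48  0.02 -2.01]
0.15872 [ 0.78  0.34 -1.15]
0.15908 [-1.11  0.31 -1.62]
15.275
```

View pics/v6.png

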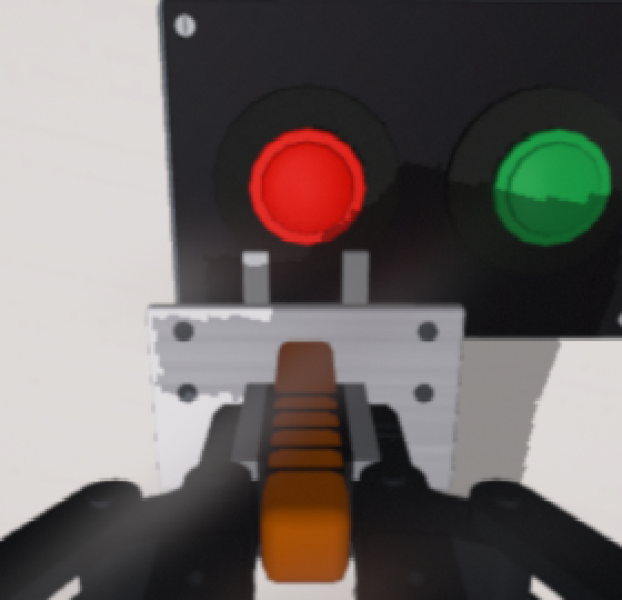

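The tips sit over the bezel at row 252, with the cap's near edge at 245. The bezel lets go at z≈0.1579 with a stiffness of about 5 N/mm, as specified. Sliding the fork in 1 mm above that.

```bash
python3 - <<'E'
from h import *
F=lambda: np.mean([robot.current_contact_force() for _ in range(5)],0)
psi=12.95; u=np.array([np.cos(np.radians(psi)),np.sin(np.radians(psi)),0]); c=np.array([.5857,-.0765,0]); off=-.0017
f0=F()
for s in (-.022,.0005):
    q=c+(s-off)*u
    hit=robot.line_to([q[0],q[1],.1589],velocity=.025,f_stop=3.5)
    robot.pause(.2); t=np.array(robot.current_tool_pos())
    print(s,hit,t,"s=",(t-c)@u+off,"lat",(t-c)@[-u[1],u[0],0],f0.round(2),F().round(2))
    if hit: break
im,kT=wpic("w_in"); print(robot.current_time_s())
cv2.imwrite("pics/v7.png",cv2.resize(im[60:330,120:400,::-1],(622,600),interpolation=3))
E
```

```text
-0.022 False [ 0.56579495 -0.08116694  0.158932  ] s= -0.022144648055237075 lat -8.750852572350563e-05 [ 0.2  -0.31 -1.47] [-0.55  0.57 -2.  ]
0.0005 False [ 0.58772797 -0.07607618  0.15891783] s= 0.00037137008261724637 lat -4.1430278144187595e-05 [ 0.2  -0.31 -1.47] [ 0.39 -0.04 -0.98]
17.875
```

View pics/v7.png

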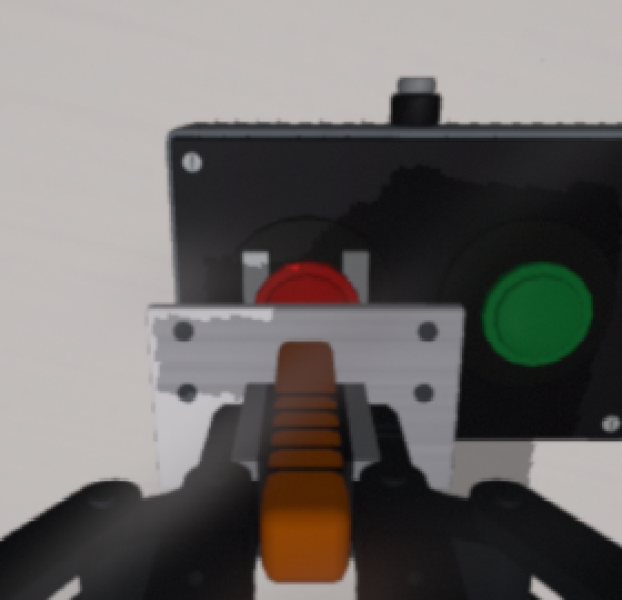

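The fork is under the cap, which lies over both prongs at row 265–300, and there was no contact force. Pulling up.

```bash
python3 - <<'E'
from h import *
F=lambda: np.mean([robot.current_contact_force() for _ in range(3)],0)
t=np.array(robot.current_tool_pos())
for dz in (.002,.004,.006,.009,.012,.015,.020,.030):
    robot.line_to([t[0],t[1],.1589+dz],velocity=.02); print(dz,round(robot.current_tool_pos()[2],4),F().round(1))
robot.line_to([t[0],t[1],.225],velocity=.06); robot.pause(.3)
im,kT=wpic("w_up"); print(robot.current_time_s(),F(),robot.current_finger_gap())
for b in blob(im,"red")[:1]: print(b)
cv2.imwrite("pics/v8.png",cv2.resize(im[60:330,120:400,::-1],(622,600),interpolation=3))
E
```

```text
0.002 0.1604 [ 0.2 -0.6 -5.3]
0.004 0.1616 [  1.   -0.2 -12.2]
0.006 0.1642 [  1.4  -0.6 -13. ]
0.009 0.1682 [  0.2  -0.2 -10.4]
0.012 0.1737 [ 0.8 -0.  -2.4]
0.015 0.1749 [ 0.3 -0.4 -2.3]
0.02 0.1791 [-0.2 -0.  -1.2]
0.03 0.1889 [-0.6  0.2 -1.6]
21.675 [ 0.79594643  0.48672003 -1.86846889] 0.17290260775302702
(709, [257.91, 187.64], [235, 177, 47, 20])
```

View pics/v8.png

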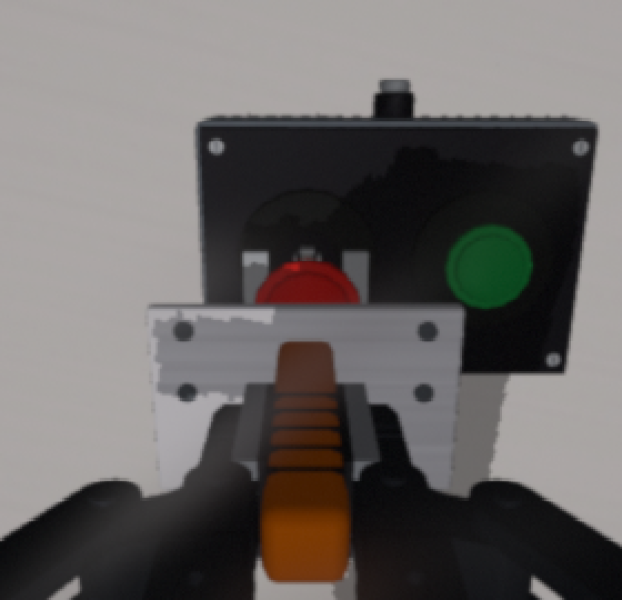

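The cap popped off at about 13 N and lies on the fork. The bare post shows above it at (307,255). Carrying it gently to above the rest.

```bash
python3 - <<'E'
from h import *
t=np.array(robot.current_tool_pos())
robot.line_to([t[0],t[1],.235],velocity=.05)
robot.line_to([.4498,.2274,.235],[180,0,12.3],velocity=.09); robot.pause(.3)
robot.line_to([.4498,.2274,.205],velocity=.05); robot.pause(.3)
im,kT=wpic("w_rest"); print(robot.current_time_s(),robot.current_tool_pos(),robot.current_eef_rot(),robot.current_contact_force())
cv2.imwrite("pics/v9.png",cv2.resize(im[60:330,120:400,::-1],(622,600),interpolation=3))
E
```

```text
27.275 [0.44989341 0.2274578  0.20519346] [-1.79997891e+02 -2.29344101e-02  1.22984925e+01] [-1.43634189 -0.37248356 -2.07264038]
```

View pics/v9.png

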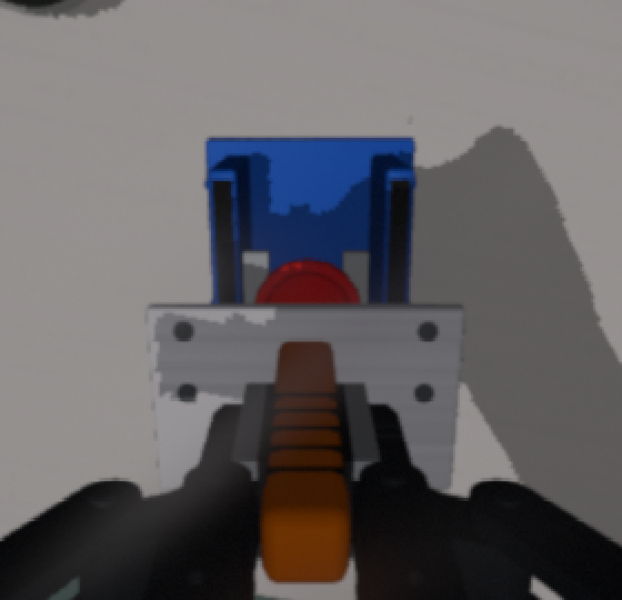

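Walls centre at column 311 and the prongs at 306, so I'll shift 2 mm toward -y and then lower.

```bash
python3 - <<'E'
from h import *
F=lambda: np.mean([robot.current_contact_force() for _ in range(5)],0)
t=np.array(robot.current_tool_pos()); kT=cam("wrist",t,robot.current_eef_rot())
u=np.array([np.cos(np.radians(12.3)),np.sin(np.radians(12.3)),0])
r=ray((120+311/2.222,60+180/2.222),kT,.07)-.042*u; x=(r-t)@u+.0017; print("rest",r,"dx tcp",x)
x=float(np.clip(x,-.003,.003))
p=[.4502+x/2*u[0],.2254+x/2*u[1]]
robot.line_to([*p,.200],velocity=.03)
a=robot.line_to([*p,.136],velocity=.05,f_stop=8); f0=F(); print(a,f0)
if not a:
    b=robot.line_to([*p,.1255],velocity=.012,f_stop=3); robot.pause(.2); print(b)
print(robot.current_tool_pos(),F(),robot.current_time_s())
E
```

```text
rest [0.44902605 0.22514947 0.07      ] dx tcp 0.00036080270674421254
False [ 0.06773261 -0.05228267 -2.54287492]
True
[0.45031889 0.22532829 0.12821917] [-0.19732566 -1.5943262   5.97883503] 29.8833
```

```bash
python3 - <<'E'
from h import *
t=np.array(robot.current_tool_pos())
robot.line_to([t[0],t[1],t[2]+.0003],velocity=.01); robot.pause(.2); print(robot.current_contact_force(),robot.current_tool_pos()[2])
fingers.gripper_to(.55); robot.pause(.3)
robot.line_to([t[0],t[1],.25],velocity=.08); robot.pause(.5)
im,kT=wpic("w_end"); print(robot.current_time_s(),robot.current_contact_force(),robot.current_finger_gap())
b=vision.grab_frame("scene"); cv2.imwrite("pics/scene1.png",b[:,:,::-1])
v=np.hstack([cv2.resize(im[90:260,180:340,::-1],(400,425),interpolation=3),cv2.resize(b[150:320,160:320,::-1],(400,425),interpolation=3)])
cv2.imwrite("pics/v10.png",v)
E
```

```text
[-0.38004838  0.15919532  0.39300579] 0.12831903814717927
33.35 [-0.28982639 -0.31637342 -0.04733171] 0.5474114323117145
```

View pics/v10.png

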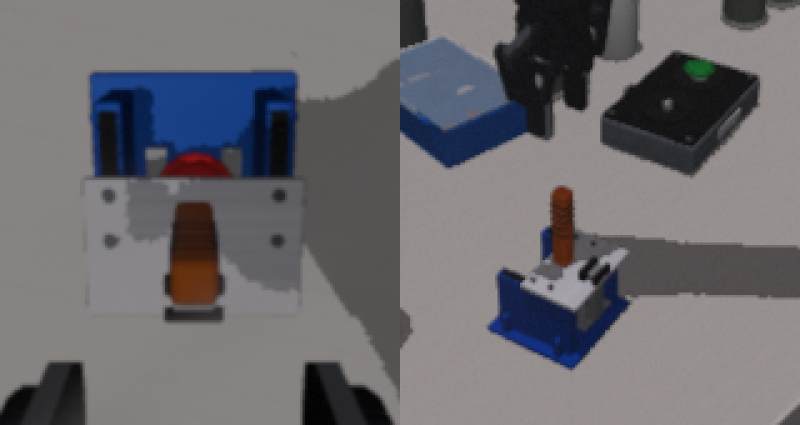

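The puller hangs square on both walls with the red cap on its fork at (195,165). The station shows a bare post at (668,103), and the green cap is still on. Handing in.

```bash
python3 -c "
from station import workorder
print(workorder.close_job())"
```

```text
the job is handed in; nothing more can be done
None
```

The red cap came off at about 13 N and lies on the puller's fork, the puller hangs back in its blue rest, the green cap, jars and stamp were left alone, and the job is handed in at about 33 s; no verdict came back.

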